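Clamp a coupling hub and wind the handwheel to a firm set tension

TASK

Set the black coupling hub down upright, flange down, on the bed of the clamping fixture between the sliding jaw and the V-stop, and let go of it. Then wind the fixture's handwheel clockwise by its knob until the sprung jaw holds the hub firmly against the stop - set is when the knob takes about 6 N more push than it took running free - without overtightening, and let go, leaving the neighbouring things where they are.

Things in the scene. Friction and masses are not known exactly. Their poses are not given: they have to be found in the camera images.
- fixture: Low clamping fixture bolted to the bench: dark steel base plate 360 x 110 x 20 mm, grey gear housing 100 x 100 mm (top 52 mm above the bench) with a black handwheel at one end, steel V-stop at the other. Origin on the bench below the plate's centre line. Its x axis points from the V-stop end to the handwheel end, z up: hub's place at x = -90 mm, wheel axis at x = +110 mm.
- nest (a point): Where to set the hub down: on the base plate's top face (20 mm above the bench), on its centre line. With the 60 mm flange centred here, 6 to 18 mm are free towards the V-stop (it is clamped elsewhere each time) and 8 to 28 mm towards the jaw; both are 37 mm above the bench at the top. The jaw later slides the hub along the bed into the V, which centres it.
- wheel_axis (a point): Point on the vertical axis of the black handwheel (rim 128 mm across, its top 72 mm above the bench), at the height of the knob's grip, 98 mm above the bench. The wheel turns about 1.5 turns in all. Clockwise, seen from above, it drives a flat sprung jaw (springs 16 N per mm) 40 mm per turn towards the V-stop. Self-locking: it stays where it is left.
- knob_grip (a point): Grip point of the upright black knob on the wheel: cylinder 24 mm in diameter, 76 to 118 mm above the bench; this point is 98 mm above the bench, 50 mm from the wheel's axis. It spins freely on its pin, so a gripper can carry it round at a fixed yaw. Tangential push while turning: about 10 N free (less when read standing still), then from contact 13 N more per radian; set is 6 N above free (4 to 8.5); 11 N above is too much.
- hub_mid (a point): Centre, half-way up, of the loose black steel coupling hub: flange 60 mm in diameter and 16 mm high at the bottom, collar 44 mm in diameter above it, 50 mm high in all, about 0.6 kg, z axis up. This point is 25 mm above its underside. Grip it by the collar.
- hub: The same hub; origin at the centre of its underside.
- gear: Bystander: steel gear 76 mm across, 30 mm high, on the bench. Leave alone.
- sleeve: Bystander: upright steel sleeve 40 mm in diameter, 70 mm high. Leave alone.
- binsmall: Bystander: open blue plastic bin 150 x 100 x 60 mm. Leave alone.
- spanner: Bystander: spanner lying on the bench. Leave alone.
Not all that is in view belongs to the job. What is shaped like the hub but orange is not meant.

How it is judged (in metres and radians):
On the way:
1. the hub stands upright on the fixture's bed between jaw and stop, let go and not yet clamped (x of hub_mid in the frame of fixture between -0.13 and -0.06 m and y of hub_mid in the frame of fixture between -0.02 and 0.02 m and z of hub_mid in the frame of fixture between 0.04 and 0.05 m and angle between hub_mid's own z axis and vertical below 0.1 rad and contact force between the fingers and hub below 0.3 N and linear speed of hub below 0.02 m/s and contact force between jaw_c0 and hub below 15 N), for 0.2 s.
At the end, for the whole second after the job is handed in: The hub stands upright (within 0.1 rad) on the fixture's bed between jaw and V-stop, at rest, the jaw pressing on it with 30 to 70 N, everything let go (x of hub_mid in the frame of fixture between -0.13 and -0.06 m and y of hub_mid in the frame of fixture between -0.02 and 0.02 m and z of hub_mid in the frame of fixture between 0.04 and 0.05 m and angle between hub_mid's own z axis and vertical below 0.1 rad and contact force between jaw_c0 and hub between 30 and 70 N and linear speed of hub below 0.01 m/s); the robot touches nothing.
It fails at once if the hub is overtightened: jaw force above 90 N (contact force between jaw_c0 and hub above 90 N).
It fails at once if the gear is moved by more than 30 mm (distance of gear from where it was at the start of the episode above 0.03 m).
It fails at once if the sleeve is moved by more than 30 mm (distance of sleeve from where it was at the start of the episode above 0.03 m).
It fails at once if the blue bin is moved by more than 30 mm (distance of binsmall from where it was at the start of the episode above 0.03 m).
It fails at once if the spanner is moved by more than 30 mm (distance of spanner from where it was at the start of the episode above 0.03 m).
It also fails if it takes over 70 s, if anything falls off the work surface, if the arm or the gripper's body presses on something with over 40 N, if the wrist force passes 120 N, or if a joint passes its speed limit or range.

ROBOT

A 7-joint arm with a two-finger parallel gripper is mounted at the origin on the work surface. World frame = base frame: x ahead of the robot, y to its left, z up, the work surface at z = 0. Lengths are in mm, angles in rad, forces in N, time in s.
With the tool pointing down it reaches from about 425 to 925 mm from the base axis. Payload 6.8 kg.
Tool frame: the origin (TCP) lies at the very end of the fingers, on their centre line; the grasp point (between the pads) lies 19 mm behind it; z points along the fingers, y is the direction in which the jaws open and shut (so a half turn about z gives the same grasp; the last joint's range is limited). The gripper opens to 85 mm and grips with 20 to 120 N. Pads are 22 mm wide; open, the fingers measure 114 mm over their backs; the gripper's body (76 mm by 85 mm) begins 54 mm behind the grasp point. The pads swing forward as they close: fully open they stand 13 mm farther back than shut.
Start: joints at [1.239, 0.477, 0.022, 1.555, -0.011, 1.109, -0.083], TCP at [149.815, -658.181, 231.308] pointing down, gripper open.
Joint ranges: [-2.96, 2.96], [-0.34, 2.1], [-1.41, 1.46], [0.24, 2.44], [-1.37, 4.51], [0.17, 1.92], [-2.96, 2.96]. Speed limits (rad/s): [2.39, 2.39, 3.14, 3.14, 3.14, 3.14, 3.14].

INTERFACE

Orientations are given as [roll, pitch, yaw] about the fixed x, y, z axes, in that order (R = Rz(yaw) Ry(pitch) Rx(roll)).
In Python, from workcell import env, open_jaws, close, kinematics, sensors, eyes, hand_in gives the robot as it stands. The module is installed in compiled form; this text tells all that it offers. Calls block until the motion is done:
- env.movep(position, orientation): joint-space move of the TCP to a pose.
- env.move_l(position, speed=150, rotation=None, contact_N=None): straight line of the TCP; rotation=None keeps the orientation; speed is the mean speed in mm/s. With contact_N (N) it stops when the force on the tool has changed by that much, and returns True; else False.
- env.goto_joints(angles): joint-space move.
- open_jaws() and close(): open the fingers fully, or close them until they stop; the grip force is fixed at half the most.
- env.sleep(seconds).
- kinematics.ik(position, orientation): joint angles nearest the present ones, or None.
- sensors.observe(): the state.
- eyes.camera(name): name is "scene" or "top" or "wrist"; returns (picture, depth): 384x512x3 uint8, red, green, blue; 384x512 float32, mm along the optical axis (not along the pixel's ray), 0 where there is no reading.
- eyes.camera_params(name): a dict with "fx", "fy", "cx", "cy" (pixels), "cam_to_world" (4x4, takes a point from camera to world coordinates). Camera axes: x right, y down, z forward; pixel columns grow to the right and rows downward; lengths in mm; the calibration is good to about 2 mm. A picture is of the moment at which its call begins: read the wrist's pose just before it. camera_params takes no time and is no camera call; for the wrist camera it gives the pose at the moment of the call.
A pose or a line that the arm cannot do raises env.IKError and nothing moves.
- hand_in(): hands the job in, once; it reports no verdict.
The state is a dict: "time": time; "joint_pos": joint angles; "qd": joint speeds; "tau": joint torques, N m; "tcp_pos": TCP position; "tool_rot": TCP orientation; "force": force on the tool from outside, world axes, zero at the start; "moment": the same for the moment, N m; "grip_width": finger opening in mm.
Only numpy, scipy, OpenCV 4.12 (cv2) and the standard library are available. Lean on these libraries where they do the work, as an engineer would, in place of code of your own. Each camera call takes 0.05 s, during which the arm holds its last target.

## Working session

There is one attempt and no reset: what is moved stays moved. The work goes in short steps, each a Python script; the robot and the scene stay as the last script left them, time stands still between calls to the robot, and variables do not carry over. Pictures are saved under pics/ and viewed, and the job is handed in when it is done.

```bash
mkdir -p pics; ls
python3 - <<'E'
from workcell import env, open_jaws, close, kinematics, sensors, eyes
import cv2, numpy as np
for n in ("scene","top"):
    p,d=eyes.camera(n); cv2.imwrite(f"pics/{n}0.png",p[:,:,::-1]); np.save(f"{n}0.npy",d)
    c=eyes.camera_params(n); print(n,c["fx"],c["cx"],c["cy"],np.round(c["cam_to_world"],3).tolist())
s=sensors.observe(); print(s)
E
```

```text
pics
scene 424.9960112009097 254.3316321477158 186.2344285067347 [[0.78, 0.478, -0.405, 867.833], [0.626, -0.599, 0.499, -525.141], [-0.004, -0.642, -0.766, 890.14], [0.0, 0.0, 0.0, 1.0]]
top 429.3758682553964 246.7326004282943 191.40173681044487 [[0.001, -0.986, 0.168, 266.626], [-1.0, 0.003, 0.021, -4.96], [-0.022, -0.168, -0.985, 1156.095], [0.0, 0.0, 0.0, 1.0]]
{'time': 0.1, 'joint_pos': array([ 1.2389198 ,  0.47771639,  0.02232956,  1.55631106, -0.01152091,
        1.10929419, -0.08308497]), 'qd': array([-0.00145046, -0.00221814,  0.0008496 , -0.00295626,  0.00156409,
        0.00040103,  0.00056345]), 'tau': array([ 2.83191177e-03, -5.97764969e+01,  1.61289018e+00, -2.81957889e+01,
        1.27759221e-02,  4.99271511e-03,  1.11973176e-05]), 'tcp_pos': array([ 149.68325831, -657.66941738,  230.44091138]), 'tool_rot': array([-3.13999381e+00,  9.10241548e-05,  2.23814386e-01]), 'force': array([ 0.06675474, -0.01902757, -1.24056901]), 'moment': array([ 0.01894217, -0.03771808,  0.01399633]), 'grip_width': 85.6810328177143}
```

View pics/top0.png

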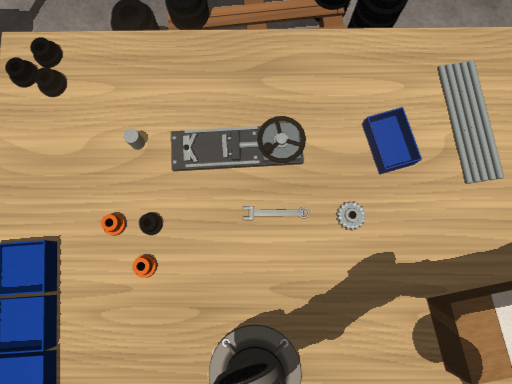

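View pics/scene0.png

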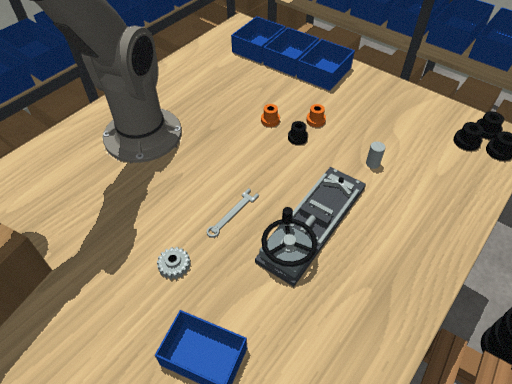

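```bash
cat > h.py <<'E'
from workcell import env, open_jaws, close, kinematics, sensors, eyes, hand_in
import cv2, numpy as np
def cloud(n,d):
    c=eyes.camera_params(n); v,u=np.indices(d.shape)
    P=np.stack([(u-c["cx"])/c["fx"]*d,(v-c["cy"])/c["fy"]*d,d],-1)
    T=np.array(c["cam_to_world"]); return P@T[:3,:3].T+T[:3,3]
E
python3 - <<'E'
from h import *
for n,(u,v,w,h) in dict(top=(90,100,230,180),scene=(230,90,180,200)).items():
    im=cv2.imread(f"pics/{n}0.png")[v:v+h,u:u+w]; cv2.imwrite(f"pics/{n}0c.png",cv2.resize(im,None,fx=3,fy=3,interpolation=cv2.INTER_CUBIC))
d=np.load("top0.npy");P=cloud("top",d)
def reg(n,P,u0,u1,v0,v1,z0,z1):
    Q=P[v0:v1,u0:u1].reshape(-1,3); Q=Q[(Q[:,2]>z0)&(Q[:,2]<z1)]
    if len(Q)<4: print(n,len(Q)); return
    c,s,a=cv2.minAreaRect(Q[:,:2].astype(np.float32))
    print(n,len(Q),"mean",Q.mean(0).round(1),"min",Q.min(0).round(1),"max",Q.max(0).round(1),"rect",np.round(c,1),np.round(s,1),round(a,2)); 
for n in ("top",):
    reg("bench",P,200,240,180,200,-50,50)
    reg("hub top",P,135,166,208,240,40,60)
    reg("hub fl",P,135,166,208,240,10,25)
    reg("fix",P,160,315,105,180,12,25)
    reg("wheel",P,250,315,105,165,62,80)
    reg("knob",P,250,315,100,165,105,130)
d=np.load("scene0.npy");P=cloud("scene",d)
reg("S hub top",P,285,312,118,148,40,60)
reg("S hub fl",P,285,312,118,148,10,25)
reg("S fix",P,250,370,165,290,12,25)
reg("S wheel",P,250,325,200,275,62,80)
reg("S knob",P,250,325,200,275,108,130)
reg("S bench",P,250,260,160,180,-50,50)
E
```

```text
bench 797 mean [4.697e+02 9.460e+01 4.000e-01] min [442.6  41.   -8.7] max [497.3 148.5   9.8] rect [470.   94.8] [107.5  54.7] 89.96
hub top 231 mean [375.7 278.2  50. ] min [354.9 257.2  40.1] max [397.1 300.1  55.6] rect [375.9 278.5] [42.2 42.7] 1.91
hub fl 143 mean [370.7 268.4  16.5] min [346.8 249.2  10.3] max [404.1 305.1  23.2] rect [374.  274.2] [47.9 59. ] 68.63
fix 2345 mean [576.8 100.4  20.1] min [ 521.6 -133.1   12.1] max [645.4 229.3  25. ] rect [585.3  49.1] [110.7 360. ] 2.88
wheel 834 mean [592.  -72.6  71.4] min [ 528.6 -134.5   62.1] max [655.   -8.3  79.8] rect [591.6 -70.8] [124.2 125.9] 46.81
knob 80 mean [556.5 -33.8 116.8] min [546.3 -45.7 106.1] max [569.4 -23.  123.6] rect [557.6 -34. ] [22.3 22. ] 34.8
S hub top 159 mean [383.5 277.3  49.9] min [359.6 258.2  40.1] max [403.4 305.8  55.5] rect [381.2 280.6] [41.8 47. ] 48.59
S hub fl 160 mean [386.4 281.3  16.9] min [352.  249.2  10.1] max [411.5 362.1  25. ] rect [372.1 302. ] [ 58.9 111. ] 23.79
S fix 1922 mean [599.2  70.2  20.9] min [ 424.5 -133.5   12.1] max [655.3 233.9  25. ] rect [534.9  47.6] [224.7 363.6] 2.97
S wheel 1069 mean [602.3 -74.3  72. ] min [ 535.7 -132.6   62.1] max [661.2  -6.7  79.9] rect [599.6 -70.2] [124.8 123.1] 39.46
S knob 90 mean [565.6 -35.1 117.7] min [553.6 -44.1 108.3] max [576.  -21.  123.2] rect [564.2 -33.1] [20.7 23.9] 39.24
S bench 200 mean [359.8 101.7   1.3] min [327.2  66.1  -4.3] max [391.9 140.2   6.1] rect [359.2 102. ] [25.9 76.8] 38.38
```

View pics/top0c.png

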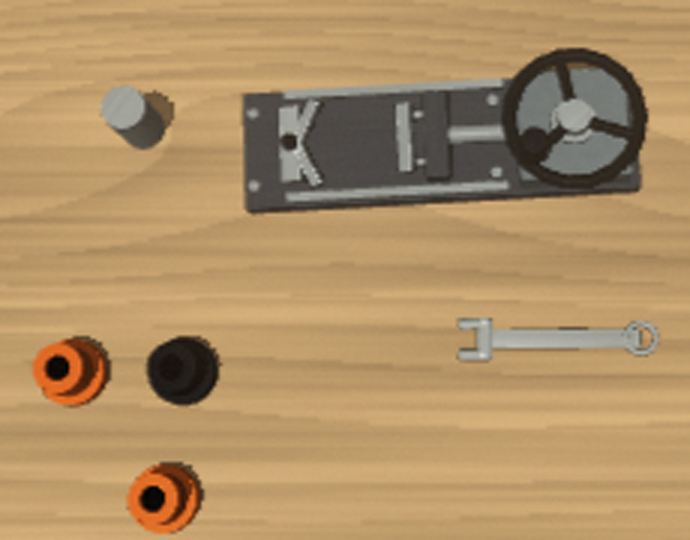

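View pics/scene0c.png

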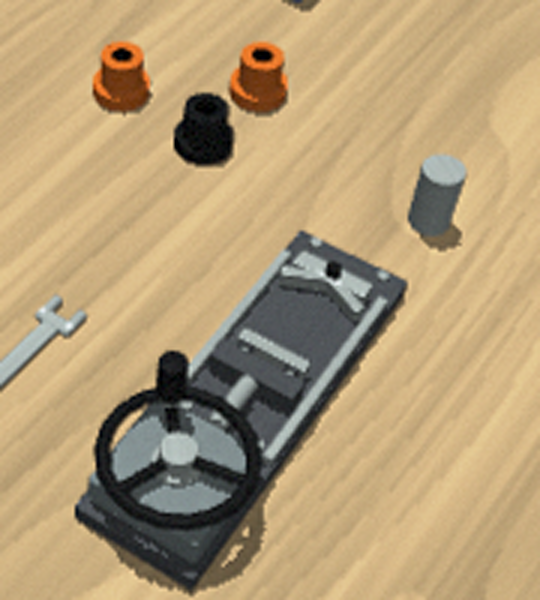

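Run:
```python
from h import *
for y in (-np.pi/4,np.pi*3/4): print(kinematics.ik([378,278,300],[np.pi,0,y]))
for p in ([581,128,150],[557,-34,150],[620,-110,110],[545,-110,110]):
  for y in (-np.pi/2,0,np.pi/2): print(p,y,kinematics.ik(p,[np.pi,0,y]))
env.movep([400,230,330],[np.pi,0,-np.pi/4])
p,d=eyes.camera("wrist"); cv2.imwrite("pics/w1.png",p[:,:,::-1]); np.save("w1.npy",d); T=eyes.camera_params("wrist"); np.save("w1T.npy",T["cam_to_world"]); print(T)
print(sensors.observe())
```

```text
[-1.98708013  0.10662963  1.34725817  1.9914524  -0.11505685  1.12898638
 -2.94787718]
[ 0.1430208   0.17547488 -0.99726291  1.89100521  0.16067764  1.15945218
 -0.1264821 ]
[581, 128, 150] -1.5707963267948966 [ 0.49105461  0.74712974 -1.18722574  1.77437704  0.75694518  1.16213679
  2.20564312]
[581, 128, 150] 0 [ 0.15234717  0.51042917 -0.62844789  1.79512713  0.36012757  0.95279699
 -2.19837823]
[581, 128, 150] 1.5707963267948966 [ 0.36256435  0.61731163 -0.9459247   1.78171402  0.57371659  1.04507836
 -0.79761925]
[557, -34, 150] -1.5707963267948966 [-0.89768806  0.77158611  1.27361521  1.96573342 -0.85222269  1.08800511
 -2.38423187]
[557, -34, 150] 0 [ 0.2991632   0.41596997 -0.43969919  1.89160611  0.22464039  0.88222922
 -1.82216967]
[557, -34, 150] 1.5707963267948966 [ 0.43619308  0.45025222 -0.61867739  1.8825458   0.32534819  0.91019153
 -0.33790788]
[620, -110, 110] -1.5707963267948966 [-0.68231053  0.9713634   1.26301077  1.8207202  -1.01862315  1.17894763
 -2.21132509]
[620, -110, 110] 0 [ 0.2652103   0.54777125 -0.25592846  1.75648375  0.17491591  0.85955866
 -1.64021077]
[620, -110, 110] 1.5707963267948966 [ 0.49362019  0.60259739 -0.57666386  1.73962957  0.39931635  0.91875776
 -0.24897464]
[545, -110, 110] -1.5707963267948966 [-0.74448011  0.86365325  1.26796459  1.99865806 -0.97023207  1.07487533
 -2.15639366]
[545, -110, 110] 0 [ 0.31359875  0.44794472 -0.28549374  1.93309054  0.17360713  0.78405112
 -1.63936791]
[545, -110, 110] 1.5707963267948966 [ 0.51821821  0.48966694 -0.54942362  1.91911472  0.34078447  0.82544104
 -0.21322491]Traceback (most recent call last):
  File "<stdin>", line 5, in <module>
workcell.IKError: the arm cannot take that pose within its joint ranges
```

Run:
```python
from h import *
env.movep([400,230,330],[np.pi,0,np.pi*3/4])
p,d=eyes.camera("wrist"); cv2.imwrite("pics/w1.png",p[:,:,::-1]); np.save("w1.npy",d); T=eyes.camera_params("wrist"); np.save("w1T.npy",T["cam_to_world"]); print(T)
s=sensors.observe(); print(s["time"],s["tcp_pos"],s["joint_pos"],s["force"])
P=cloud("wrist",d); Q=P.reshape(-1,3); Q=Q[np.isfinite(Q).all(1)&(d.ravel()>0)]
for a,b in((12,20),(45,56)):
    q=Q[(Q[:,2]>a)&(Q[:,2]<b)&(abs(Q[:,0]-378)<45)&(abs(Q[:,1]-278)<45)]
    if len(q)>5: print(a,len(q),q.mean(0),cv2.minAreaRect(q[:,:2].astype(np.float32)),cv2.minEnclosingCircle(q[:,:2].astype(np.float32)))
```

```text
{'fx': 264.2685860560959, 'fy': 264.2685860560959, 'cx': 257.8655000892839, 'cy': 189.59383936047934, 'cam_to_world': array([[ 7.08446725e-01,  6.68849054e-01,  2.25264690e-01,
         3.42428694e+02],
       [ 7.05764293e-01, -6.71390796e-01, -2.26122005e-01,
         2.87994445e+02],
       [-8.49764737e-07,  3.19179169e-01, -9.47694391e-01,
         4.72578778e+02],
       [ 0.00000000e+00,  0.00000000e+00,  0.00000000e+00,
         1.00000000e+00]])}
3.3917 [400.42289371 229.42321136 329.90443598] [ 0.29247366  0.12477623 -1.00681292  1.86136096  0.11228375  1.215517
  0.03394624] [ 0.18714056  0.96481926 -0.40489503]
12 377 [372.27398801 281.51497797  16.05929335] ((376.84765625, 280.0561218261719), (58.643367767333984, 57.98008728027344), 1.0330770015716553) ((377.0883483886719, 280.1246643066406), 29.80428123474121)
45 628 [376.79998743 280.28308991  50.06899095] ((376.7047119140625, 280.3680114746094), (42.5040283203125, 42.06367874145508), 0.21097466349601746) ((376.97015380859375, 280.1156311035156), 21.802825927734375)
```

View pics/w1.png

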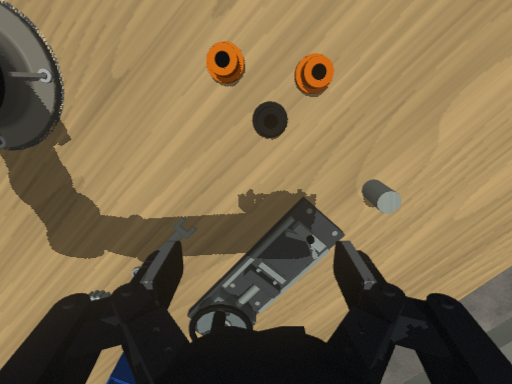

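Run:
```python
from h import *
env.movep([530,60,330],[np.pi,0,np.pi/2])
p,d=eyes.camera("wrist"); cv2.imwrite("pics/w2.png",p[:,:,::-1]); np.save("w2.npy",d)
T=np.array(eyes.camera_params("wrist")["cam_to_world"]); np.save("w2T.npy",T); print(T.round(2).tolist(),sensors.observe()["time"])
P=cloud("wrist",d); np.save("w2P.npy",P); Q=P[d>0]
f=lambda x:x.astype(np.float32)
def sel(z0,z1,x0,x1,y0,y1): return Q[(Q[:,2]>z0)&(Q[:,2]<z1)&(Q[:,0]>x0)&(Q[:,0]<x1)&(Q[:,1]>y0)&(Q[:,1]<y1)]
q=sel(15,24,510,670,-160,260); print("plate",len(q),q.mean(0),cv2.minAreaRect(f(q[:,:2])))
q=sel(65,78,510,670,-160,20); print("wheel",len(q),q.mean(0),cv2.minEnclosingCircle(f(q[:,:2])))
q=sel(112,124,510,670,-160,20); print("knob",len(q),q.mean(0),cv2.minEnclosingCircle(f(q[:,:2])) if len(q) else 0)
q=sel(33,42,510,670,20,95); print("jaw",len(q),q.min(0),q.max(0),cv2.minAreaRect(f(q[:,:2])))
q=sel(33,42,510,670,115,230); print("V",len(q),q.min(0),q.max(0),cv2.minAreaRect(f(q[:,:2])))
q=sel(43,80,510,670,20,230); print("tall",len(q),q.min(0) if len(q) else 0,q.max(0)if len(q) else 0)
```

```text
[[1.0, 0.0, 0.0, 528.7], [0.0, -0.95, -0.32, 144.78], [0.0, 0.32, -0.95, 473.02], [0.0, 0.0, 0.0, 1.0]] 4.3083
plate 6539 [581.23963789 123.76225085  20.24955906] ((586.8535766601562, 63.94987487792969), (110.21222686767578, 334.4749755859375), 3.108471393585205)
wheel 1903 [595.63334789 -66.46809086  71.27879732] ((593.7066040039062, -68.4509048461914), 63.7458381652832)
knob 184 [559.47967419 -30.36299529 117.72170603] ((559.6064453125, -31.403467178344727), 11.429649353027344)
jaw 554 [547.77013964  20.18845919  33.00103901] [627.23528422  89.35787017  41.99210244] ((587.3583374023438, 54.5740852355957), (79.81913757324219, 68.18360900878906), 2.9591705799102783)
V 819 [532.45151125 118.58429693  33.09422895] [621.38979585 195.05163885  39.66356064] ((566.7967529296875, 168.92991638183594), (106.10800170898438, 59.98484802246094), 26.21836280822754)
tall 448 [547.5112545   21.4720058   43.00451308] [625.85245473 191.08949785  47.37360083]
```

View pics/w2.png

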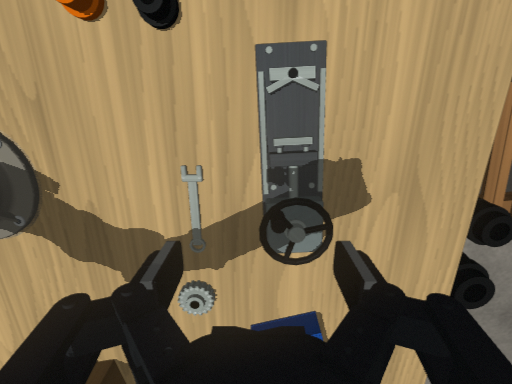

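Run:
```python
from h import *
P=np.load("w2P.npy"); a=np.radians(3.0); W=np.array([593.7,-68.45]); u=np.array([np.sin(a),-np.cos(a)]); v=np.array([np.cos(a),np.sin(a)])
D=P[:,:,:2]-W; fx=D@u+110; fy=D@v; z=P[:,:,2]
m=(abs(fy)<60)&(fx<75)&(fx>-210)&(z>28)&(z<60)
def b(lo,hi):
    k=m&(fy>lo)&(fy<hi); h,e=np.histogram(fx[k],bins=np.arange(-200,80,4)); print(lo,hi,[(int(x),int(n),int(np.median(z[k][(fx[k]>=x)&(fx[k]<x+4)]))) for x,n in zip(e,h) if n])
b(-30,-20);b(-10,10);b(20,30)
k=(abs(z-20)<4)&(abs(fy)<70)&(fx>-230)&(fx<40); print(fx[k].min(),np.percentile(fy[k],[0,1,99,100]))
```

```text
-30 -20 [(-156, 2, 36), (-152, 17, 37), (-148, 18, 37), (-144, 17, 36), (-140, 18, 37), (-136, 13, 36), (-132, 18, 37), (-128, 16, 37), (-124, 9, 36), (-48, 18, 36), (-44, 13, 37), (-40, 14, 37), (-36, 15, 36), (-32, 8, 33), (-28, 8, 34), (-24, 24, 41), (-20, 12, 43), (-16, 16, 43), (-12, 14, 43), (-8, 13, 43), (-4, 10, 43), (60, 23, 37), (68, 1, 52), (72, 3, 52)]
-10 10 [(-156, 6, 36), (-152, 36, 38), (-148, 38, 44), (-144, 38, 44), (-140, 38, 37), (-136, 37, 37), (-132, 9, 36), (-48, 35, 37), (-44, 25, 36), (-40, 34, 37), (-36, 1, 35), (-24, 44, 42), (-20, 32, 43), (-16, 32, 43), (-12, 26, 43), (-8, 34, 43), (-4, 23, 42), (0, 22, 40), (4, 22, 40), (8, 26, 41), (12, 21, 40), (16, 21, 40), (20, 23, 41), (24, 21, 41), (28, 24, 39), (32, 20, 40), (36, 21, 40), (40, 23, 40), (44, 22, 41), (48, 18, 40), (52, 19, 41), (56, 3, 37), (60, 2, 29), (64, 17, 52), (68, 22, 52), (72, 19, 52)]
20 30 [(-156, 5, 37), (-152, 18, 37), (-148, 16, 37), (-144, 15, 37), (-140, 18, 37), (-136, 11, 37), (-132, 18, 37), (-128, 19, 37), (-124, 9, 36), (-48, 16, 36), (-44, 17, 37), (-40, 13, 36), (-36, 11, 36), (-32, 7, 34), (-28, 7, 33), (-24, 21, 42), (-20, 15, 43), (-16, 13, 44), (-12, 18, 43), (-8, 11, 42), (-4, 6, 42), (56, 1, 37), (60, 12, 34), (68, 5, 52), (72, 10, 52)]
-189.79950716568345 [-55.24889142 -54.445176    51.34960283  55.19627897]
```

Run:
```python
from h import *
R=[np.pi,0,3*np.pi/4]
env.movep([377,280.2,130],R)
print(env.move_l([377,280.2,20],speed=120,contact_N=8))
s=sensors.observe(); print(s["time"],s["tcp_pos"],s["force"])
close(); s=sensors.observe(); print(s["time"],s["grip_width"],s["force"])
env.move_l([377,280.2,130],speed=150); s=sensors.observe(); print(s["time"],s["tcp_pos"],s["grip_width"],s["force"])
env.movep([583.2,131.3,140],[np.pi,0,np.pi/2]); s=sensors.observe(); print(s["time"],s["tcp_pos"],s["tool_rot"],s["grip_width"],s["force"])
for n in("top","wrist","scene"):
    p,d=eyes.camera(n); cv2.imwrite(f"pics/{n}3.png",p[:,:,::-1])
c=cv2.imread("pics/scene3.png")[60:320,200:420]; cv2.imwrite("pics/s3c.png",cv2.resize(c,None,fx=2.2,fy=2.2))
```

```text
False
6.6417 [377.36566577 280.57868241  20.52972208] [-0.02838297  0.33854271  0.6925975 ]
7.1083 42.56993737530089 [-0.75325711 -1.08022688  6.79384483]
7.9917 [376.48126055 279.33924748 129.05334877] 42.30996481441349 [ 4.53816953e-03 -3.18962356e-01 -4.97914636e+00]
8.9917 [582.15211473 132.42631948 139.4021817 ] [-3.13987530e+00 -8.06468310e-04  1.57257622e+00] 42.50524267999795 [-1.20705855 -0.02254746 -5.20733926]
```

View pics/s3c.png

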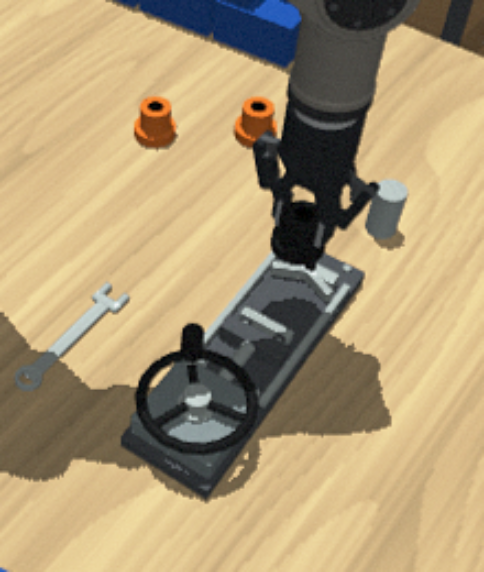

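View pics/wrist3.png

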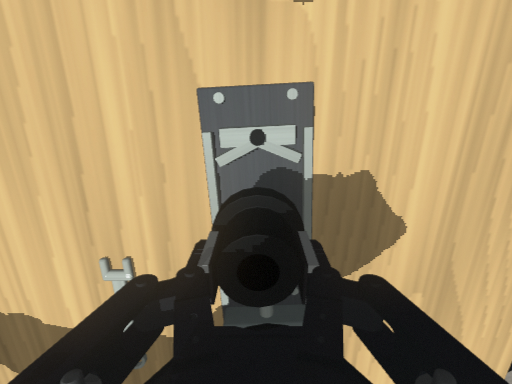

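Run:
```python
from h import *
env.move_l([583.2,131.3,60],speed=120)
s=sensors.observe(); print(s["time"],s["tcp_pos"],s["force"])
print(env.move_l([583.2,131.3,38],speed=20,contact_N=5))
s=sensors.observe(); print(s["time"],s["tcp_pos"],s["force"])
open_jaws(); s=sensors.observe(); print(s["time"],s["tcp_pos"],s["force"],s["grip_width"])
env.move_l([583.2,131.3,160],speed=150)
env.sleep(0.2)
p,d=eyes.camera("wrist"); cv2.imwrite("pics/w4.png",p[:,:,::-1]); P=cloud("wrist",d)
a=np.radians(3.0); W=np.array([593.7,-68.45]); u=np.array([np.sin(a),-np.cos(a)]); v=np.array([np.cos(a),np.sin(a)])
D=P[:,:,:2]-W; fx=D@u+110; fy=D@v; z=P[:,:,2]
m=(d>0)&(abs(z-70)<5)&(abs(fy)<30)&(abs(fx+90)<40); print(m.sum(),z[m].mean(),cv2.minEnclosingCircle(np.stack([fx[m],fy[m]],1).astype(np.float32)),np.std(z[m]))
print(sensors.observe()["time"])
```

```text
9.9583 [583.74338408 131.72890978  60.61681707] [-0.43361926  0.92644643 -4.64949875]
True
10.8417 [583.00501449 131.23400109  40.77650777] [-0.93908845 -1.43073472  4.673745  ]
11.3417 [581.51460147 130.46463477  39.26614084] [-0.64675648 -0.09745176  0.0283226 ] 85.50295212386897
1649 70.20643294130113 ((-90.17208862304688, -0.604438304901123), 22.05640411376953) 0.8354735138689177
12.55
```

View pics/w4.png

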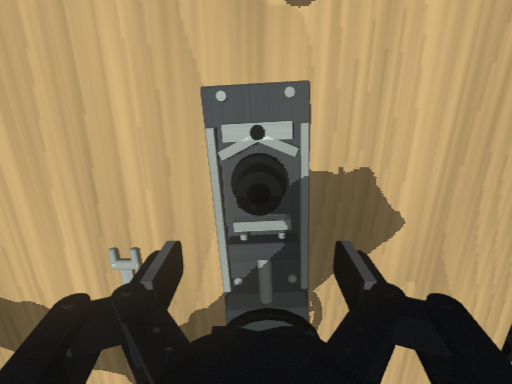

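```bash
cat >> h.py <<'E'
C=np.array([593.7,-68.45]); RR=50.0; Z=84; Y=[np.pi,0,np.pi/2]
def pt(a): return [C[0]+RR*np.cos(a),C[1]+RR*np.sin(a),Z]
def ft(s):  # push needed along clockwise motion, radial out, actual angle
    p=np.array(s["tcp_pos"][:2])-C; a=np.arctan2(p[1],p[0]); t=np.array([np.sin(a),-np.cos(a)]); r=np.array([np.cos(a),np.sin(a)])
    F=np.array(s["force"][:2]); return -F@t, F@r, a, np.hypot(*p)
E
python3 - <<'E'
from h import *
print([kinematics.ik(pt(a),Y) is not None for a in np.radians(np.arange(135,-230,-15))])
env.movep([559.6,-31.4,200],Y)
env.move_l([559.6,-31.4,130],speed=150)
print(env.move_l([559.6,-31.4,Z],speed=60,contact_N=8))
s=sensors.observe(); print(s["time"],s["tcp_pos"],s["force"])
close(); s=sensors.observe(); print(s["time"],s["tcp_pos"],s["force"],s["grip_width"])
a0=np.radians(132.6)
for i in range(1,13):
    a=a0-0.1*i; env.move_l(pt(a),speed=30); s=sensors.observe(); print(i,round(s["time"],2),np.round(ft(s),2),np.round(s["force"],1))
E
```

```text
[True, True, True, True, True, True, True, True, True, True, True, True, True, True, True, True, True, True, True, True, True, True, True, True, True]
False
14.8 [559.85645952 -31.25286745  84.22191726] [-0.61735455 -0.06449768  0.32046664]
15.4 [560.35688408 -31.43973541  84.43182515] [ 2.5098617  -0.4645683   1.32947797] 22.615311951231387
1 15.72 [ 6.25  0.37  2.25 49.83] [-5.1 -3.7 11.3]
2 16.03 [ 8.62  1.15  2.16 49.88] [-7.8 -3.8 12.5]
3 16.35 [ 7.69  0.34  2.06 50.  ] [-7.  -3.3 13.1]
4 16.67 [ 8.8   0.88  1.96 50.11] [-8.5 -2.5 11.4]
5 16.98 [ 8.03  0.68  1.85 50.19] [-7.9 -1.6 13.4]
6 17.3 [ 7.24  0.34  1.75 50.3 ] [-7.2 -1.  12.5]
7 17.62 [ 8.03  0.63  1.65 50.41] [-8.1 -0.  11.5]
8 17.93 [ 6.93  0.33  1.56 50.53] [-6.9  0.4 11.4]
9 18.25 [ 8.16  0.25  1.46 50.6 ] [-8.1  1.2 11.1]
10 18.57 [ 6.94  0.2   1.36 50.66] [-6.7  1.7 11.6]
11 18.88 [7.520e+00 3.000e-02 1.260e+00 5.077e+01] [-7.2  2.3 10.8]
12 19.2 [ 7.38 -0.47  1.16 50.84] [-7.   2.5 10.2]
```

Run:
```python
from h import *
a0=np.radians(132.6)
L=[]
for i in range(13,36):
    a=a0-0.1*i; env.move_l(pt(a),speed=30); s=sensors.observe(); f=ft(s); L.append(f[0]); print(i,round(s["time"],2),np.round(f,2),round(s["force"][2],1))
    if len(L)>1 and min(L[-2:])>10: break
p,d=eyes.camera("wrist"); cv2.imwrite("pics/w5.png",p[:,:,::-1])
p,d=eyes.camera("scene"); cv2.imwrite("pics/s5.png",cv2.resize(p[60:320,200:420,::-1],None,fx=2.2,fy=2.2))
```

```text
13 19.52 [ 7.39 -0.72  1.07 50.88] 10.5
14 19.83 [ 6.73 -0.34  0.97 50.89] 8.8
15 20.15 [ 7.34 -1.11  0.88 50.96] 9.7
16 20.47 [ 7.32 -0.43  0.78 51.  ] 8.2
17 20.78 [ 8.4  -0.39  0.69 51.02] 8.9
18 21.1 [ 7.54 -0.29  0.59 51.01] 6.8
19 21.42 [ 8.520e+00 -2.000e-02  5.000e-01  5.101e+01] 5.9
20 21.73 [ 8.39  0.53  0.4  50.97] 5.3
21 22.05 [ 8.3   0.89  0.31 50.94] 5.3
22 22.37 [ 8.36  2.29  0.21 50.95] 3.5
23 22.68 [ 9.04  2.86  0.12 50.89] 2.2
24 23.0 [9.040e+00 3.860e+00 2.000e-02 5.085e+01] 1.2
25 23.32 [ 8.43  3.17 -0.08 50.78] -0.8
26 23.63 [ 8.27  3.76 -0.19 50.67] -0.9
27 23.95 [ 8.77  3.37 -0.29 50.64] -1.3
28 24.27 [ 8.39  4.85 -0.4  50.56] -2.4
29 24.58 [ 8.28  4.42 -0.5  50.45] -2.7
30 24.9 [ 8.4   4.06 -0.61 50.37] -3.4
31 25.22 [ 8.31  3.75 -0.71 50.26] -3.4
32 25.53 [ 7.74  3.63 -0.82 50.19] -2.5
33 25.85 [ 8.81  2.84 -0.92 50.09] -2.7
34 26.17 [ 8.05  1.76 -1.02 49.97] -3.0
35 26.48 [ 8.62  2.64 -1.13 49.88] -3.2
```

View pics/w5.png

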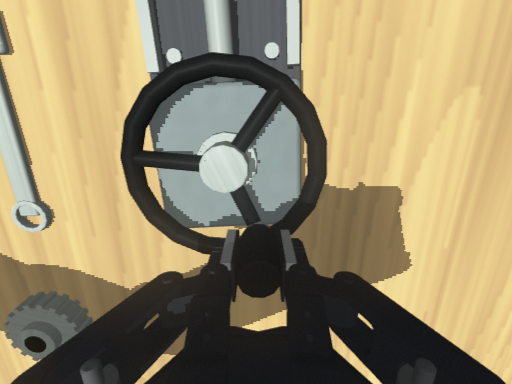

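View pics/s5.png

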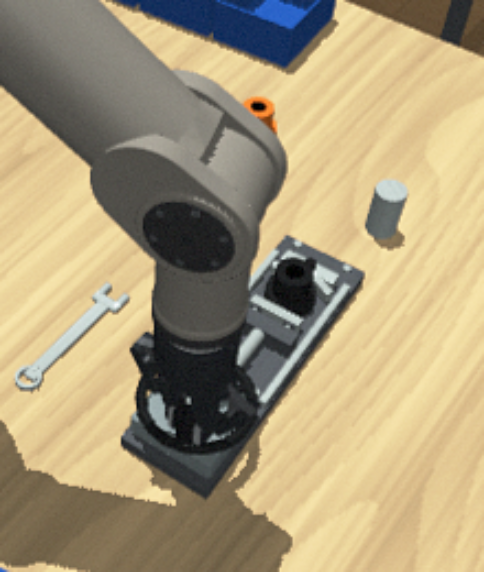

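Run:
```python
from h import *
a0=np.radians(132.6)
L=[]
for i in range(36,60):
    a=a0-0.1*i; env.move_l(pt(a),speed=30); s=sensors.observe(); f=ft(s); L.append(f[0]); print(i,round(s["time"],2),np.round(f,2),round(s["force"][2],1))
    if f[0]>11.2: break
p,d=eyes.camera("scene"); cv2.imwrite("pics/s6.png",cv2.resize(p[60:320,200:420,::-1],None,fx=2.2,fy=2.2))
```

```text
36 26.9 [ 8.52  1.1  -1.23 49.81] -2.9
37 27.22 [ 7.55  1.18 -1.33 49.7 ] -2.2
38 27.53 [ 8.64  0.16 -1.43 49.59] -2.9
39 27.85 [ 8.86  0.09 -1.53 49.53] -3.3
40 28.17 [10.25 -0.21 -1.62 49.44] -4.6
41 28.48 [10.88  0.31 -1.72 49.38] -5.1
42 28.8 [11.69 -1.62 -1.81 49.35] -7.6
```

View pics/s6.png

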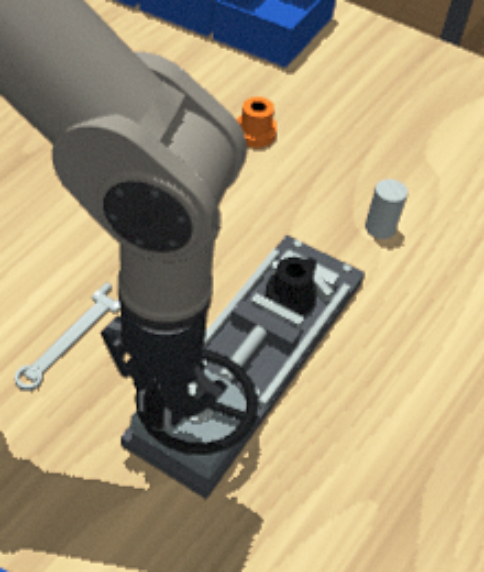

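Run:
```python
from h import *
a0=np.radians(132.6)
for i in (43,44):
    a=a0-0.1*i; env.move_l(pt(a),speed=30); s=sensors.observe(); f=ft(s); print(i,round(s["time"],2),np.round(f,2),round(s["force"][2],1))
    if f[0]>14.2: break
```

```text
43 29.17 [12.84 -0.45 -1.91 49.27] -7.9
44 29.48 [13.49 -2.27 -2.   49.18] -7.9
```

Run:
```python
from h import *
open_jaws(); s=sensors.observe(); p=s["tcp_pos"]; print(s["time"],p,s["force"])
env.move_l([p[0],p[1],180],speed=120)
env.movep([530,60,330],Y)
env.sleep(0.2)
p,d=eyes.camera("wrist"); cv2.imwrite("pics/w7.png",p[:,:,::-1]); P=cloud("wrist",d); Q=P[d>0]
q=Q[(Q[:,2]>112)&(Q[:,2]<124)&(Q[:,0]>510)&(Q[:,0]<670)&(abs(Q[:,1]+70)<90)]; c,_=cv2.minEnclosingCircle(q[:,:2].astype(np.float32)); print("knob",c,np.arctan2(c[1]-C[1],c[0]-C[0]))
a=np.radians(3.0); u=np.array([np.sin(a),-np.cos(a)]); v=np.array([np.cos(a),np.sin(a)])
for nm,PP in(("before",np.load("w2P.npy")),("now",P)):
    D=PP[:,:,:2]-C; fx=D@u+110; fy=D@v; z=PP[:,:,2]
    m=(abs(z-70)<5)&(abs(fy)<30)&(abs(fx+98)<40)
    if m.sum()>20: print("hub",z[m].mean(),cv2.minEnclosingCircle(np.stack([fx[m],fy[m]],1).astype(np.float32)))
    m=(abs(abs(fy)-27)<8)&(fx>-115)&(fx<50)&(z>28)&(z<50); h,e=np.histogram(fx[m],bins=np.arange(-90,20,1.5)); print(nm,[(float(x),int(np.median(z[m][(fx[m]>=x)&(fx[m]<x+1.5)]))) for x,n in zip(e,h) if n>2])
p,d=eyes.camera("top"); cv2.imwrite("pics/t7.png",cv2.resize(p[90:290,80:430,::-1],None,fx=2.2,fy=2.2))
s=sensors.observe(); print(s["time"],s["force"])
```

```text
30.1167 [ 568.97834505 -111.92349568   83.99462484] [ 0.07792572 -0.20051905  0.44182602]
knob (572.6873779296875, -113.6372299194336) -2.006064192104817
before [(-48.0, 34), (-46.5, 36), (-45.0, 37), (-43.5, 37), (-42.0, 37), (-40.5, 37), (-39.0, 37), (-37.5, 36), (-36.0, 36), (-34.5, 36), (-33.0, 35), (-31.5, 33), (-30.0, 33), (-28.5, 34), (-27.0, 33), (-25.5, 33), (-24.0, 37), (-22.5, 43), (-21.0, 43), (-19.5, 43), (-18.0, 43), (-16.5, 43), (-15.0, 43), (-13.5, 43), (-12.0, 43), (-10.5, 43), (-9.0, 43), (-7.5, 42), (-6.0, 43), (-4.5, 43), (-3.0, 43)]
hub 70.33062020798958 ((-100.87965393066406, -0.9381779432296753), 21.848546981811523)
now [(-90.0, 36), (-88.5, 37), (-87.0, 36), (-85.5, 36), (-84.0, 36), (-82.5, 36), (-81.0, 35), (-72.0, 36), (-70.5, 36), (-69.0, 36), (-67.5, 37), (-66.0, 36), (-64.5, 37), (-63.0, 37), (-61.5, 37), (-60.0, 37), (-58.5, 35), (-57.0, 36), (-55.5, 34), (-54.0, 33), (-52.5, 33), (-51.0, 40), (-49.5, 43), (-48.0, 43), (-46.5, 43), (-45.0, 43), (-43.5, 43), (-42.0, 43), (-40.5, 43), (-39.0, 43), (-37.5, 43), (-36.0, 43), (-34.5, 43), (-33.0, 43), (-31.5, 43), (-30.0, 42)]
32.2917 [ 1.47584148  0.13855871 -0.16409951]
```

View pics/w7.png

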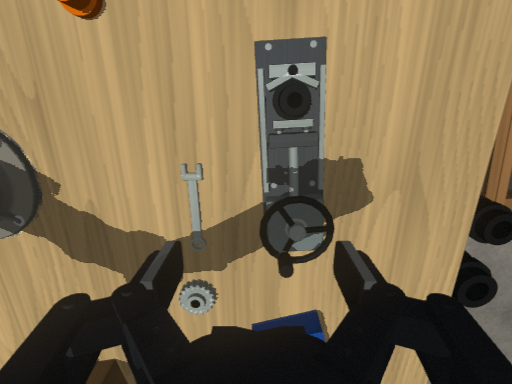

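View pics/t7.png

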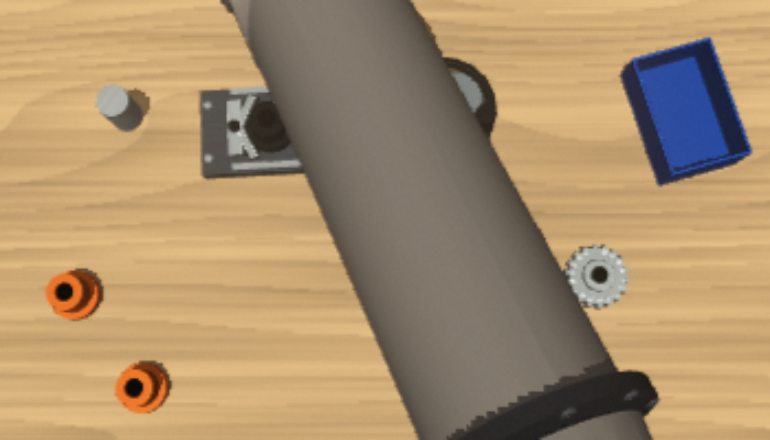

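Run:
```python
from h import *
print(hand_in())
```

```text
the job is handed in; nothing more can be done
None
```

The hub is standing upright on the fixture bed, clamped against the V-stop. I let go of everything and handed the job in at about 32 s of robot time; it gave no verdict.

**Placing:** I gripped the black hub by its collar, set it down at fixture x = -90 mm, y = -0.6 mm and let go. Its top read 70.2 mm above the bench, so it sat flat, with the jaw still about 12 mm away.

**Winding:** I turned the knob clockwise 4.32 rad in 0.1 rad steps. Read standing still, the push was about 8.3 N running free. It began to rise at a knob angle of about -1.53 rad and reached 13.5 N at the end. That is 5.2 N above free, at about 0.47 rad past contact, which corresponds to about 6 N above free, or 48 N of jaw force.

**Last checks after letting go:**
- **Wheel:** the knob stayed at -2.006 rad, so it did not spring back.
- **Hub:** it stands at x = -100.9 mm, y = -0.9 mm, top at 70.3 mm, so it is flat and against the V-stop.
- **Jaw force:** the jaw's carriage moved about 27.5 mm and the jaw plate about 24.3 mm. That is about 3.2 mm of spring compression, or about 51 N, which agrees with the estimate from the knob angle.
- **Neighbouring things:** the gear, sleeve, bin and spanner looked unmoved in the pictures; I did not measure them.

**One disagreement:** the first fixed-camera positions differed by up to 8 mm between the top and scene cameras. I used the close-up wrist camera instead, and every contact confirmed it.

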